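# Free the seized locking pin and switch the bench isolator on

### The job

The red rotary handle of the bench isolator is locked at off by an upright pin that has seized in its bracket; the pin's wing is oily, so a straight pull just slides off and it only comes when twisted to and fro while being eased upward. Draw the pin all the way up and leave it there, then push the handle clockwise (seen from above) until it snaps into the on detent between the green dots. Leave the G-clamp, the jam jar and the tape measure where they are.

Things in the scene. Friction and masses are not known exactly. Their poses are not given: they have to be found in the camera images.
- isolator: grey rotary isolator box, 160 (its x) x 170 (its y) x 70 mm high, fixed to the bench face up. Origin: centre of its underside; z up; x points from the pin bracket to the handle's hub (roughly away from the robot). Handle axis at x=+20 mm, y=0; pin axis at x=-40 mm, y=0, both vertical. Two red dots on the lid flank the lever at off, two green dots flank it at on.
- hub (a point): point on the handle's vertical axis at lever mid-height, 96 mm above the bench; its axes are the isolator's. The hub is 54 mm across. Round it lies a steel plate (73 to 79 mm above the bench) with a slot that the pin stands in at off; the pin clears the plate at 30 mm of lift.
- handle (a joint): turn of the red handle, rad: 0 = off (lever along the isolator's +y), 1.571 = on (lever along its +x), growing clockwise from above; stops at -0.04 and 1.62. A spring holds it in either detent: turning takes up to 0.6 N m, most at the start (about 6 N at the lever end); past 0.785 it snaps to on by itself. With the pin down it is blocked after 0.07 rad.
- handle_grip (a point): middle of the lever, 105 mm from the axis, 96 mm above the bench; y outward along the lever, x towards the side that leads on the way to on. Lever: red bar 24 mm wide, 85 to 107 mm above the bench, with a round end 30 mm across (83 to 109 mm above the bench) centred 117 mm from the axis. The lid below is at 70 mm.
- pin_lift (a joint): how far the locking pin is drawn up, m: 0 = fully down, 0.038 = top stop (captive, it cannot come out). Seized for the first 8 mm: a straight pull of 28 N does not move it, but while it is being twisted (a few tenths of a N m) 10 to 16 N of pull lifts it, about 1 mm for each 1.2 rad of twist. Above 10 mm it is free, moves with about 3 N and stays where it is left.
- lock_pin (a joint): twist of the locking pin in rad, about the vertical, anticlockwise from above positive; 0 = wing along the isolator's x. Stops at +-2.6.
- pin_grip (a point): centre of the pin's wing, an upright polished steel plate 50 mm long (point x), 12 mm thick (point y), 30 mm high (point z). With the pin down it is 113.5 mm above the bench and the wing's lower edge 2.5 mm above the bracket (top at 96 mm, 32 mm wide). The wing is oily: a 60 N grip slips at about 25 N of upward pull, but passes a twist well.
- g_clamp: blue G-clamp lying flat, 136 x 102 x 20 mm; origin at the centre of its underside; a bystander
- jam_jar: glass jar with a white lid, 64 mm across, 97 mm high; origin at the centre of its underside; a bystander
- tape_measure: pocket tape measure lying flat, 62 x 81 x 33 mm; origin at the centre of its underside; a bystander

How it is judged:
By the outcome, as a careful person would: the job done as asked, in the order asked, and still so for the second after the job is handed in, with the robot touching nothing.
It also fails if it takes over 72 s, if anything falls off the work surface, if the arm or the gripper's body presses on something with over 40 N, if the wrist force passes 120 N, or if a joint passes its speed limit or range.

### The arm

A 6-joint arm with a two-finger parallel gripper is mounted at the origin on a cart in front of the work surface, level with it; the furniture and walls round the work are solid. World frame = base frame: x ahead of the robot, y to its left, z up, the work surface at z = 0. Lengths are in m, angles in rad, forces in N, time in s.
With the tool pointing down it reaches from about 0.35 to 0.875 m from the base axis. Payload 4.2 kg.
Tool frame: the origin (TCP) lies at the very end of the fingers, on their centre line; the grasp point (between the pads) lies 19 mm behind it; z points along the fingers, x is the direction in which the jaws open and shut, and the axes are right-handed (so a half turn about z gives the same grasp; the last joint's range is limited). The gripper opens to 87 mm and grips with 3 to 60 N. Pads are 19 mm wide; open, the fingers measure 117 mm over their backs; the gripper's body (75 mm by 190 mm) begins 51 mm behind the grasp point.
Start: joints at [-1.03, 0.385, 0.008, 0, -1.194, -0.259], TCP at [0.174, -0.6, 0.223] pointing down, gripper open.
Joint ranges: [-3.14, 3.14], [-1.21, 2.06], [-1.07, 1.41], [-3.16, 2.05], [-2.99, -0.16], [-3.1, 3.1]. Speed limits (rad/s): [2.79, 2.79, 3.14, 3.14, 3.14, 3.14].

### API

Orientations are given as a unit quaternion [x, y, z, w].
In Python, from station import ctrl gives the robot as it stands.
- The arm moves only by the tool play_rows, never from a script. Its argument "increments" is a list of rows, each an object of numbers: "x", "y", "z": the shift along the world's x, y, z in cm; "yaw": the turn about the world's z in rad. A call has 1 to 12 rows; each row shifts and turns the commanded pose from where the row before left it; what a row does not reach is not made up. A row lasts 1/12 s, in which the tool goes at most 41.7 mm and 7.16 degrees, less where a joint would pass 70% of its speed; a pose out of reach is approached as far as the arm can. A call with a gripper value outside its range is refused whole. "gripper" is the closure, from -1 (fully open) to 1 (shut), set as the call begins (left out, the last holds). The fingers move at their own pace and stop on an object; "newtons" is the grip in N (left out, the last holds). Time passes only in rows, so rows that do not move let the fingers close. It gives the time, the measured TCP pose, the force and the opening at its end, in the units of the state.
- ctrl.get_obs(): the state, without advancing time (a new reading comes with each control period).
- ctrl.camera(name): name is "scene" or "top" or "wrist"; returns the picture (384x512x3 uint8, red, green, blue); there is no depth.
- ctrl.camera_info(name): a dict with "fx", "fy", "cx", "cy" (pixels), "distortion" ([k1, k2, p1, p2, k3] as OpenCV has them; the pictures are not rectified), "R" (3x3) and "t" (3): a world point X has camera coordinates R X + t; the wrist camera has in their place "T_tool_cam" (4x4, takes a point from camera to tool coordinates, whose origin is the TCP and whose axes are the tool frame's). Camera axes: x right, y down, z forward; pixel columns grow to the right and rows downward; lengths in m; the calibration is good to about 2 mm. A picture is of the moment at which its call begins: read the wrist's pose just before it. camera_info takes no time and is no camera call.
- ctrl.hand_in(): hands the job in, once; it reports no verdict.
The state is a dict: "clock": time; "q": joint angles; "qvel": joint speeds; "joint_torque": joint torques, N m; "position": TCP position; "tcp_rot": TCP orientation; "contact_force": force on the tool from outside, world axes, zero at the start; "moment": the same for the moment, N m; "finger_gap": finger opening in m.
Only numpy, scipy, OpenCV 4.12 (cv2) and the standard library are available. Lean on these libraries where they do the work, as an engineer would, in place of code of your own. Each camera call takes 0.05 s, during which the arm holds its last target. There are 200 camera calls.

## Working session

There is one attempt and no reset: what is moved stays moved. The work goes in short steps, Python scripts to look and compute and a tool call to move; the robot and the scene stay as the last step left them, time stands still between calls to the robot, and variables do not carry over. Pictures are saved under pics/ and viewed, about 8 in all and at most 12, crops included, and the job is handed in when it is done.

Besides the shell and the picture viewer there is one more tool, called after "Emit:" by a JSON object that holds its "fn" and its "kwargs", one argument or row to a line. play_rows: Moves the arm, as the interface text tells. Its arguments: {"type":"object","properties":{"increments":{"type":"array"},"gripper":{"type":"number"},"newtons":{"type":"number"}},"required":["increments"]}

```bash
mkdir -p pics; ls
python3 - <<'E'
from station import ctrl
import cv2,numpy as np
o=ctrl.get_obs();print({k:np.round(v,3) for k,v in o.items()})
for n in("scene","top"):
    im=ctrl.camera(n);cv2.imwrite(f"pics/{n}0.png",im[:,:,::-1]);i=ctrl.camera_info(n);print(n,i)
print(ctrl.camera_info("wrist"))
a=cv2.imread("pics/scene0.png");b=cv2.imread("pics/top0.png")
cv2.imwrite("pics/both0.png",cv2.resize(np.vstack([a,b]),(450,675))[:600] if 0 else cv2.resize(np.hstack([a,b]),(800,300)))
E
```

```text
pics
{'clock': np.float64(0.0), 'q': array([-1.030e+00,  3.850e-01,  7.000e-03, -1.000e-03, -1.194e+00,
       -2.590e-01]), 'qvel': array([ 0.   ,  0.001,  0.   ,  0.   ,  0.001, -0.001]), 'joint_torque': array([ 0.0000e+00, -3.9067e+01,  1.8741e+01,  4.2200e+00,  1.1000e-02,
       -0.0000e+00]), 'position': array([ 0.174, -0.6  ,  0.221]), 'tcp_rot': array([ 0.601,  0.799,  0.001, -0.001]), 'contact_force': array([ 0.143,  0.012, -0.833]), 'moment': array([0.007, 0.022, 0.014]), 'finger_gap': np.float64(0.087)}
scene {'fx': 413.153558226234, 'fy': 413.153558226234, 'cx': 248.89801910985472, 'cy': 194.09513734599136, 'distortion': array([0.04950511, 0.        , 0.        , 0.        , 0.        ]), 'R': array([[-0.68801385, -0.72527432,  0.02478085],
       [-0.35045431,  0.30216045, -0.88649921],
       [ 0.63546732, -0.61860829, -0.46206609]]), 't': array([0.24756498, 0.37347288, 0.89917584])}
top {'fx': 431.67301491547886, 'fy': 431.67301491547886, 'cx': 257.5080661571549, 'cy': 200.31485451698975, 'distortion': array([0.00893933, 0.        , 0.        , 0.        , 0.        ]), 'R': array([[ 0.00499885, -0.99998583, -0.00183207],
       [-0.99767474, -0.00486275, -0.06798135],
       [ 0.06797147,  0.00216764, -0.99768491]]), 't': array([-0.20012848,  0.59108089,  1.23142175])}
{'fx': 335.56588388685645, 'fy': 335.56588388685645, 'cx': 257.406755897086, 'cy': 196.33181130847387, 'distortion': array([0.00084611, 0.        , 0.        , 0.        , 0.        ]), 'T_tool_cam': array([[ 9.99999787e-01,  4.24193858e-04,  4.96435711e-04,
         3.15496578e-04],
       [-5.54614731e-04,  9.53041447e-01,  3.02839384e-01,
        -8.38587019e-02],
       [-3.44661201e-04, -3.02839595e-01,  9.53041479e-01,
        -1.60709920e-01],
       [ 0.00000000e+00,  0.00000000e+00,  0.00000000e+00,
         1.00000000e+00]])}
```

View pics/top0.png

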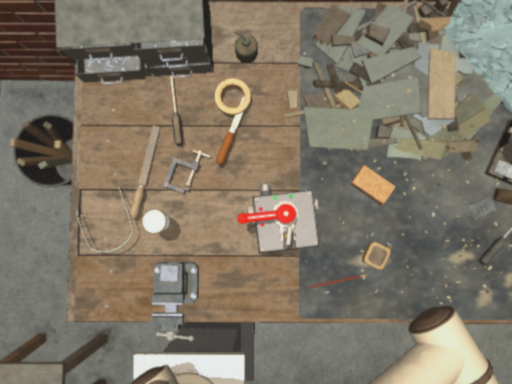

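View pics/scene0.png

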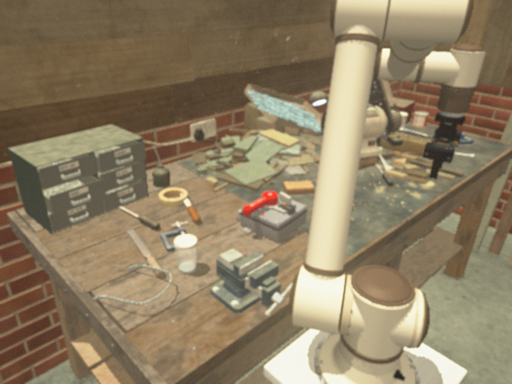

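The top view shows the isolator around (286,220), with the hub at about (286,213) and the lever pointing left to about (243,218). The pin wing is near (288,235), the jar at (155,221) and the clamp at (183,173). In the scene view the handle is at about (265,203). Next I'll measure these.

```bash
cat > h.py <<'E'
import cv2,numpy as np
from station import ctrl
def ray(n,uv,obs=None):
    i=ctrl.camera_info(n);K=np.array([[i['fx'],0,i['cx']],[0,i['fy'],i['cy']],[0,0,1]])
    p=cv2.undistortPoints(np.array(uv,float).reshape(-1,1,2),K,i['distortion']).reshape(-1,2)
    d=np.c_[p,np.ones(len(p))]
    if n=="wrist":
        from scipy.spatial.transform import Rotation as Ro
        R=Ro.from_quat(obs['tcp_rot']).as_matrix();T=i['T_tool_cam']
        return R@T[:3,3]+obs['position'],d@(R@T[:3,:3]).T
    return -i['R'].T@i['t'],d@i['R']
def onz(n,uv,z,obs=None):
    c,d=ray(n,uv,obs);return c+d*((z-c[2])/d[:,2])[:,None]
def masks(im):
    h=cv2.cvtColor(im,cv2.COLOR_BGR2HSV);H,S,V=cv2.split(h)
    return dict(red=((H<6)|(H>174))&(S>170)&(V>100),green=(H>45)&(H<85)&(S>120)&(V>80))
def blobs(m,a=3):
    n,l,s,c=cv2.connectedComponentsWithStats(m.astype(np.uint8))
    return [(s[k,4],np.round(c[k],1),s[k,:4]) for k in range(1,n) if s[k,4]>=a],l
E
python3 - <<'E'
from h import *
im=cv2.imread("pics/top0.png")
M=masks(im)
for c in M:
    b,_=blobs(M[c])
    for a,p,s in b: print(c,a,p,s,onz("top",p,.107 if a>50 else .07)[0].round(4))
cr=im[170:270,225:345];cv2.imwrite("pics/c0.png",cv2.resize(cr,None,fx=6,fy=6,interpolation=cv2.INTER_CUBIC))
E
```

```text
red 448 [270.4 215.2] [238 205  57  19] [ 0.5462 -0.2323  0.107 ]
red 4 [260.5 208.5] [260 208   2   2] [ 0.5659 -0.2057  0.07  ]
red 3 [261.7 224.3] [261 224   2   2] [ 0.5221 -0.2093  0.07  ]
green 3 [290.7 195.7] [290 195   2   2] [ 0.602  -0.2897  0.07  ]
green 4 [274.5 197.5] [274 197   2   2] [ 0.5967 -0.2446  0.07  ]
```

View pics/c0.png

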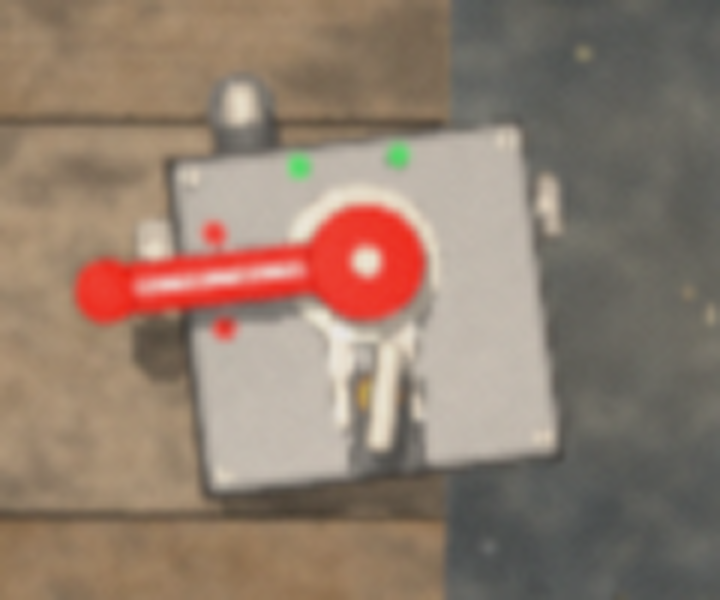

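Run:
```python
from h import *
f=lambda p:(np.array(p)+.5)/6-.5+[225,170]
hub=onz("top",f([367,262]),.11)[0];end=onz("top",f([105,291]),.109)[0];wing=onz("top",f([[390,340],[380,448],[385,394]]),.1285)
print(hub,end,np.linalg.norm(hub-end),wing)
d=(end-hub)[:2];print("y-axis",np.arctan2(d[1],d[0]));a=np.arctan2(d[1],d[0])-np.pi/2
g=onz("top",[[290.7,195.7],[274.5,197.5]],.07);r=onz("top",[[260.5,208.5],[261.7,224.3]],.07)
print("yaw",a,"pin",hub[:2]-.06*np.array([np.cos(a),np.sin(a)]))
print("green mid",g.mean(0),np.arctan2(*(g.mean(0)-hub)[[1,0]]),"red",np.arctan2(*(r.mean(0)-hub)[[1,0]])-np.pi/2)
w=(wing[0]-wing[1]);print("wing",np.arctan2(w[1],w[0]),np.linalg.norm(w))
jar=onz("top",[155,221],.097);print(jar)
o=ctrl.get_obs();q=o['tcp_rot'];from scipy.spatial.transform import Rotation as R
x=R.from_quat(q).as_matrix();print(x.round(3),np.arctan2(x[1,0],x[0,0]))
```

```text
[ 0.55149955 -0.27337222  0.11      ] [ 0.53798022 -0.15623178  0.109     ] 0.11792224878618988 [[ 0.51657007 -0.28231646  0.1285    ]
 [ 0.46933407 -0.27793031  0.1285    ]
 [ 0.49291779 -0.28012056  0.1285    ]]
y-axis 1.6856992410952416
yaw 0.11490291430034505 pin [ 0.49189519 -0.28025124]
green mid [ 0.59935652 -0.267118    0.07      ] 0.12994926501968043 red 0.11367270250157935
wing -0.09259072191772946 0.04743920455915088
[[0.52925388 0.08021993 0.097     ]]
[[-0.278  0.961 -0.001]
 [ 0.961  0.278  0.002]
 [ 0.002 -0.    -1.   ]] 1.8523788182476943
```

Emit:
{"fn": "play_rows", "kwargs": {
  "increments": [
    {"x":2.0,"y":2.0,"z":0.3,"yaw":-0.03},
    {"x":2.6,"y":2.6,"z":0.3,"yaw":-0.03},
    {"x":2.7,"y":2.7,"z":0.3,"yaw":-0.03},
    {"x":2.7,"y":2.7,"z":0.3,"yaw":-0.03},
    {"x":2.7,"y":2.7,"z":0.3,"yaw":-0.03},
    {"x":2.7,"y":2.7,"z":0.3,"yaw":-0.03},
    {"x":2.7,"y":2.7,"z":0.3,"yaw":-0.03},
    {"x":2.7,"y":2.7,"z":0.3,"yaw":-0.03},
    {"x":2.7,"y":2.7,"z":0.3,"yaw":-0.03},
    {"x":2.7,"y":2.7,"z":0.3,"yaw":-0.03},
    {"x":2.7,"y":2.7,"yaw":-0.03},
    {"x":2.0,"y":2.0,"yaw":-0.03}
  ]
}}

```text
validation failed for argument at $.in...
```

Emit:
{"fn": "play_rows", "kwargs": {
  "increments": [
    {"x":0.4,"y":0.4},
    {},
    {}
  ]
}}

```text
validation failed for argument at $.in...
```

Run:
```python
from h import *
import json
o=ctrl.get_obs();im=ctrl.camera("wrist")[:,:,::-1];cv2.imwrite("pics/w1.png",im)
json.dump({k:np.array(v).tolist() for k,v in o.items()},open("w1.json","w"))
print(o['position'],o['q'].round(3),o['clock'],o['contact_force'])
```

```text
[ 0.17366483 -0.59984481  0.22159046] [-1.03   0.385  0.007 -0.    -1.194 -0.259] 0.1 [0.12914008 0.7123513  0.26836336]
```

View pics/w1.png

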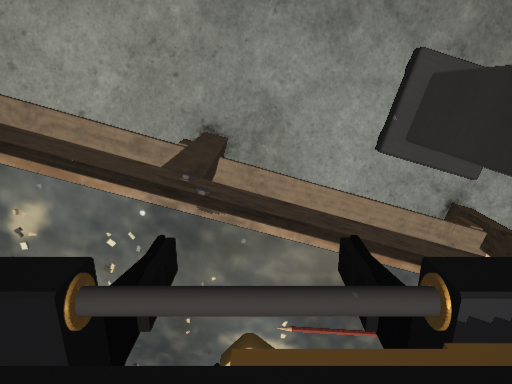

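The move was refused, so the arm is still at its start pose. The picture shows only the bench edge and the fingers. I'll retry with all four keys in every row.

Emit:
{"fn": "play_rows", "kwargs": {
  "increments": [
    {"x":2.0,"y":2.0,"z":0.3,"yaw":-0.03},
    {"x":2.6,"y":2.6,"z":0.3,"yaw":-0.03},
    {"x":2.7,"y":2.7,"z":0.3,"yaw":-0.03},
    {"x":2.7,"y":2.7,"z":0.3,"yaw":-0.03},
    {"x":2.7,"y":2.7,"z":0.3,"yaw":-0.03},
    {"x":2.7,"y":2.7,"z":0.3,"yaw":-0.03},
    {"x":2.7,"y":2.7,"z":0.3,"yaw":-0.03},
    {"x":2.7,"y":2.7,"z":0.3,"yaw":-0.03},
    {"x":2.7,"y":2.7,"z":0.3,"yaw":-0.03},
    {"x":2.7,"y":2.7,"z":0.3,"yaw":-0.03},
    {"x":2.7,"y":2.7,"z":0.0,"yaw":-0.03},
    {"x":2.0,"y":2.0,"z":0.0,"yaw":-0.03}
  ]
}}

```text
clock: 1.15
position: [0.4845, -0.2891, 0.2526]
tcp_rot: [0.734, 0.679, 0.0, 0.0]
contact_force: [0.0, -0.0, 0.3]
finger_gap: 0.087
```

```bash
cat > look.py <<'E'
import sys,json
from h import *
n=sys.argv[1]
o=ctrl.get_obs();im=ctrl.camera("wrist")[:,:,::-1];cv2.imwrite(f"pics/{n}.png",im)
json.dump({k:np.array(v).tolist() for k,v in o.items()},open(n+".json","w"))
from scipy.spatial.transform import Rotation as R
x=R.from_quat(o['tcp_rot']).as_matrix()
print(o['position'],np.arctan2(x[1,0],x[0,0]),o['q'].round(3),np.abs(o['qvel']).max(),o['clock'],o['contact_force'])
E
python3 look.py w2; sleep 0; python3 look.py w3
```

```text
[ 0.48448762 -0.28908161  0.25257866] 1.4926946960983134 [-0.251  0.261 -0.096 -0.    -1.214 -1.398] 0.8842152733328449 1.15 [ 0.0042643  -0.04864079  0.31112735]
[ 0.48724141 -0.28707416  0.2521035 ] 1.4945247264592496 [-2.470e-01  2.630e-01 -9.400e-02 -1.000e-03 -1.212e+00 -1.400e+00] 0.16743103271147888 1.2 [ 2.55498132  0.21100589 -0.16964414]
```

View pics/w3.png

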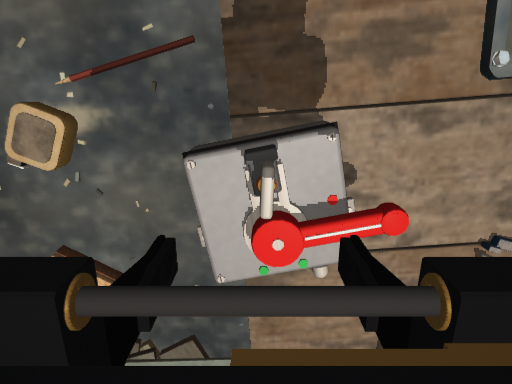

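The picture from above shows the hub centre at (278,244), the lever end at (396,221) and the wing's top edge from about (268,172) to (266,217). Next I'll segment the wing.

Run:
```python
from h import *
import json
o={k:np.array(v) for k,v in json.load(open("w3.json")).items()}
im=cv2.imread("pics/w3.png")
hub,end=onz("wrist",[[278,244],[396,221]],.109,o);d=end-hub;a=np.arctan2(d[1],d[0])-np.pi/2
print(hub,end,np.linalg.norm(d),a,"pin",hub[:2]-.06*np.array([np.cos(a),np.sin(a)]))
w=onz("wrist",[[268,172],[266,217]],.1285,o);v=w[1]-w[0];print(w,w.mean(0),np.linalg.norm(v),np.arctan2(v[1],v[0]))
c=im[140:260,220:320]
cv2.imwrite("pics/c3.png",cv2.resize(c,None,fx=5,fy=5,interpolation=cv2.INTER_CUBIC))
```

```text
[ 0.5512632  -0.27087496  0.109     ] [ 0.53542343 -0.15496115  0.109     ] 0.11699106908777057 0.13581003532626257 pin [ 0.49181568 -0.27899854]
[[ 0.4723949  -0.27623657  0.1285    ]
 [ 0.51404078 -0.28081138  0.1285    ]] [ 0.49321784 -0.27852398  0.1285    ] 0.041896402567131785 -0.10941154998757062
```

View pics/c3.png

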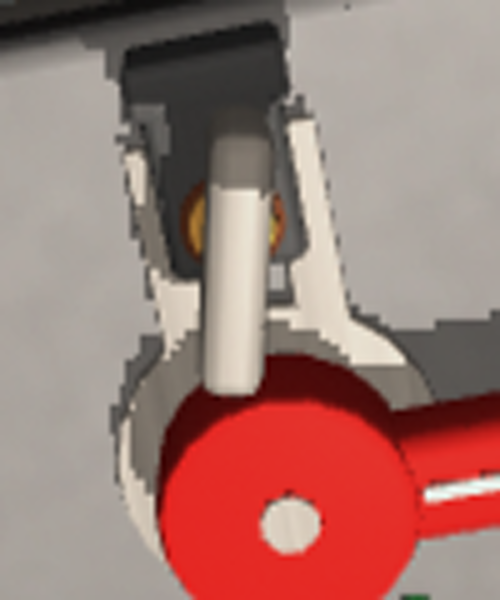

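Emit:
{"fn": "play_rows", "kwargs": {
  "increments": [
    {"x":0.2,"y":0.4,"z":-1.0,"yaw":-0.03},
    {"x":0.2,"y":0.35,"z":-2.0,"yaw":0},
    {"x":0,"y":0,"z":-2.5,"yaw":0},
    {"x":0,"y":0,"z":-2.5,"yaw":0},
    {"x":0,"y":0,"z":-2.5,"yaw":0},
    {"x":0,"y":0,"z":-2.0,"yaw":0},
    {"x":0,"y":0,"z":-1.2,"yaw":0},
    {"x":0,"y":0,"z":-0.8,"yaw":0},
    {"x":0,"y":0,"z":-0.6,"yaw":0},
    {"x":0,"y":0,"z":0,"yaw":0},
    {"x":0,"y":0,"z":0,"yaw":0}
  ]
}}

```text
clock: 2.17
position: [0.487, -0.2842, 0.102]
tcp_rot: [0.744, 0.668, 0.0, 0.0]
contact_force: [1.2, 0.5, 0.5]
finger_gap: 0.0868
```

Emit:
{"fn": "play_rows", "kwargs": {
  "increments": [
    {"x":0.3,"y":0.3,"z":0,"yaw":0},
    {"x":0.2,"y":0.2,"z":0,"yaw":0},
    {"x":0,"y":0,"z":0,"yaw":0},
    {"x":0,"y":0,"z":0,"yaw":0}
  ]
}}

```text
clock: 2.5
position: [0.4923, -0.2786, 0.1021]
tcp_rot: [0.744, 0.668, 0.0, 0.0]
contact_force: [0.0, -0.2, -0.4]
finger_gap: 0.0871
```

Emit:
{"fn": "play_rows", "kwargs": {
  "increments": [
    {"x":0,"y":0,"z":0,"yaw":0},
    {"x":0,"y":0,"z":0,"yaw":0},
    {"x":0,"y":0,"z":0,"yaw":0},
    {"x":0,"y":0,"z":0,"yaw":0},
    {"x":0,"y":0,"z":0,"yaw":0},
    {"x":0,"y":0,"z":0,"yaw":0},
    {"x":0,"y":0,"z":0,"yaw":0},
    {"x":0,"y":0,"z":0,"yaw":0}
  ],
  "gripper": 1,
  "newtons": 60
}}

```text
clock: 3.17
position: [0.4918, -0.2788, 0.1015]
tcp_rot: [0.744, 0.668, -0.0, -0.0]
contact_force: [1.0, 0.1, 0.4]
finger_gap: 0.0415
```

Emit:
{"fn": "play_rows", "kwargs": {
  "increments": [
    {"x":0,"y":0,"z":0,"yaw":0},
    {"x":0,"y":0,"z":0,"yaw":0},
    {"x":0,"y":0,"z":0,"yaw":0},
    {"x":0,"y":0,"z":0,"yaw":0},
    {"x":0,"y":0,"z":0,"yaw":0},
    {"x":0,"y":0,"z":0,"yaw":0},
    {"x":0,"y":0,"z":0,"yaw":0},
    {"x":0,"y":0,"z":0,"yaw":0}
  ]
}}

```text
clock: 3.83
position: [0.4918, -0.2788, 0.1016]
tcp_rot: [0.744, 0.668, 0.0, -0.0]
contact_force: [0.1, 0.8, -0.0]
finger_gap: 0.0115
```

Emit:
{"fn": "play_rows", "kwargs": {
  "increments": [
    {"x":0,"y":0,"z":0.1,"yaw":0.05},
    {"x":0,"y":0,"z":0.1,"yaw":0.1},
    {"x":0,"y":0,"z":0.0,"yaw":0.1},
    {"x":0,"y":0,"z":0.0,"yaw":0.1}
  ]
}}

```text
clock: 4.17
position: [0.4918, -0.2791, 0.1018]
tcp_rot: [0.615, 0.788, 0.0, -0.0]
contact_force: [2.0, -4.2, -9.2]
finger_gap: 0.0116
```

Emit:
{"fn": "play_rows", "kwargs": {
  "increments": [
    {"x":0,"y":0,"z":0.06,"yaw":0.11},
    {"x":0,"y":0,"z":0.03,"yaw":0.11},
    {"x":0,"y":0,"z":0.01,"yaw":0.11},
    {"x":0,"y":0,"z":0.01,"yaw":0.11},
    {"x":0,"y":0,"z":0.01,"yaw":0.11},
    {"x":0,"y":0,"z":0.01,"yaw":0.11},
    {"x":0,"y":0,"z":0.01,"yaw":0.11},
    {"x":0,"y":0,"z":0.01,"yaw":0.11},
    {"x":0,"y":0,"z":0.01,"yaw":0.11},
    {"x":0,"y":0,"z":0.01,"yaw":0.11}
  ]
}}

```text
clock: 5.0
position: [0.4925, -0.2799, 0.103]
tcp_rot: [0.112, 0.994, -0.0, 0.001]
contact_force: [5.5, -7.0, -14.2]
finger_gap: 0.0115
```

Emit:
{"fn": "play_rows", "kwargs": {
  "increments": [
    {"x":0.03,"y":-0.05,"z":0.0,"yaw":-0.06},
    {"x":0.03,"y":-0.05,"z":0.01,"yaw":-0.115},
    {"x":0,"y":0,"z":0.01,"yaw":-0.115},
    {"x":0,"y":0,"z":0.01,"yaw":-0.115},
    {"x":0,"y":0,"z":0.01,"yaw":-0.115},
    {"x":0,"y":0,"z":0.01,"yaw":-0.115},
    {"x":0,"y":0,"z":0.01,"yaw":-0.115},
    {"x":0,"y":0,"z":0.01,"yaw":-0.115},
    {"x":0,"y":0,"z":0.01,"yaw":-0.115},
    {"x":0,"y":0,"z":0.01,"yaw":-0.115},
    {"x":0,"y":0,"z":0.01,"yaw":-0.115},
    {"x":0,"y":0,"z":0.01,"yaw":-0.115}
  ]
}}

```text
clock: 6.0
position: [0.4917, -0.279, 0.1038]
tcp_rot: [0.703, 0.711, -0.0, -0.001]
contact_force: [1.8, 0.4, -10.8]
finger_gap: 0.0115
```

Emit:
{"fn": "play_rows", "kwargs": {
  "increments": [
    {"x":0,"y":0,"z":0.01,"yaw":-0.115},
    {"x":0,"y":0,"z":0.01,"yaw":-0.115},
    {"x":0,"y":0,"z":0.01,"yaw":-0.115},
    {"x":0,"y":0,"z":0.01,"yaw":-0.115},
    {"x":0,"y":0,"z":0.01,"yaw":-0.115},
    {"x":0,"y":0,"z":0.01,"yaw":-0.115},
    {"x":0,"y":0,"z":0.01,"yaw":-0.115},
    {"x":0,"y":0,"z":0.01,"yaw":-0.115}
  ]
}}

```text
clock: 6.67
position: [0.4921, -0.2782, 0.1045]
tcp_rot: [0.946, 0.325, -0.0, -0.002]
contact_force: [4.1, 3.5, -10.2]
finger_gap: 0.0119
```

Emit:
{"fn": "play_rows", "kwargs": {
  "increments": [
    {"x":0,"y":0,"z":0.03,"yaw":0.06},
    {"x":0,"y":0,"z":0.03,"yaw":0.115},
    {"x":0,"y":0,"z":0.02,"yaw":0.115},
    {"x":0,"y":0,"z":0.02,"yaw":0.115},
    {"x":0,"y":0,"z":0.01,"yaw":0.115},
    {"x":0,"y":0,"z":0.01,"yaw":0.115},
    {"x":0,"y":0,"z":0.01,"yaw":0.115},
    {"x":0,"y":0,"z":0.01,"yaw":0.115},
    {"x":0,"y":0,"z":0.01,"yaw":0.115},
    {"x":0,"y":0,"z":0.01,"yaw":0.115},
    {"x":0,"y":0,"z":0.01,"yaw":0.115},
    {"x":0,"y":0,"z":0.01,"yaw":0.115}
  ]
}}

```text
clock: 7.67
position: [0.4918, -0.2793, 0.1057]
tcp_rot: [0.542, 0.84, 0.0, -0.001]
contact_force: [3.4, -2.5, -15.4]
finger_gap: 0.0115
```

Emit:
{"fn": "play_rows", "kwargs": {
  "increments": [
    {"x":0,"y":0,"z":0.01,"yaw":0.115},
    {"x":0,"y":0,"z":0.01,"yaw":0.115},
    {"x":0,"y":0,"z":0.01,"yaw":0.115},
    {"x":0,"y":0,"z":0.01,"yaw":0.115},
    {"x":0,"y":0,"z":0.01,"yaw":0.115},
    {"x":0,"y":0,"z":0.01,"yaw":0.115}
  ]
}}

```text
clock: 8.17
position: [0.4923, -0.2798, 0.1065]
tcp_rot: [0.225, 0.974, 0.0, -0.0]
contact_force: [3.9, -4.0, -13.9]
finger_gap: 0.0111
```

Emit:
{"fn": "play_rows", "kwargs": {
  "increments": [
    {"x":0,"y":0,"z":0.01,"yaw":-0.06},
    {"x":0,"y":0,"z":0.01,"yaw":-0.115},
    {"x":0,"y":0,"z":0.01,"yaw":-0.115},
    {"x":0,"y":0,"z":0.01,"yaw":-0.115},
    {"x":0,"y":0,"z":0.01,"yaw":-0.115},
    {"x":0,"y":0,"z":0.01,"yaw":-0.115},
    {"x":0,"y":0,"z":0.01,"yaw":-0.115},
    {"x":0,"y":0,"z":0.01,"yaw":-0.115},
    {"x":0,"y":0,"z":0.01,"yaw":-0.115},
    {"x":0,"y":0,"z":0.01,"yaw":-0.115},
    {"x":0,"y":0,"z":0.01,"yaw":-0.115},
    {"x":0,"y":0,"z":0.01,"yaw":-0.115}
  ]
}}

```text
clock: 9.17
position: [0.4918, -0.2787, 0.1082]
tcp_rot: [0.78, 0.625, -0.0, -0.002]
contact_force: [2.2, 1.9, -10.0]
finger_gap: 0.0114
```

Emit:
{"fn": "play_rows", "kwargs": {
  "increments": [
    {"x":0,"y":0,"z":0.01,"yaw":-0.115},
    {"x":0,"y":0,"z":0.01,"yaw":-0.115},
    {"x":0,"y":0,"z":0.01,"yaw":-0.115},
    {"x":0,"y":0,"z":0.01,"yaw":-0.115},
    {"x":0,"y":0,"z":0.01,"yaw":-0.115},
    {"x":0,"y":0,"z":0.01,"yaw":-0.115}
  ]
}}

```text
clock: 9.67
position: [0.4922, -0.2782, 0.1101]
tcp_rot: [0.946, 0.325, 0.0, -0.001]
contact_force: [2.2, 5.5, -3.3]
finger_gap: 0.0115
```

Emit:
{"fn": "play_rows", "kwargs": {
  "increments": [
    {"x":0,"y":0,"z":0.02,"yaw":0.06},
    {"x":0,"y":0,"z":0.02,"yaw":0.115},
    {"x":0,"y":0,"z":0.02,"yaw":0.115},
    {"x":0,"y":0,"z":0.01,"yaw":0.115},
    {"x":0,"y":0,"z":0.01,"yaw":0.115},
    {"x":0,"y":0,"z":0.01,"yaw":0.115},
    {"x":0,"y":0,"z":0.01,"yaw":0.115},
    {"x":0,"y":0,"z":0.01,"yaw":0.115}
  ]
}}

```text
clock: 10.33
position: [0.4918, -0.2789, 0.1113]
tcp_rot: [0.719, 0.695, -0.0, -0.001]
contact_force: [0.7, 2.0, -4.1]
finger_gap: 0.0114
```

Emit:
{"fn": "play_rows", "kwargs": {
  "increments": [
    {"x":0,"y":0,"z":0.15,"yaw":0},
    {"x":0,"y":0,"z":0.25,"yaw":0},
    {"x":0,"y":0,"z":0.25,"yaw":0},
    {"x":0,"y":0,"z":0.25,"yaw":0},
    {"x":0,"y":0,"z":0.25,"yaw":0},
    {"x":0,"y":0,"z":0.25,"yaw":0},
    {"x":0,"y":0,"z":0.25,"yaw":0},
    {"x":0,"y":0,"z":0.25,"yaw":0},
    {"x":0,"y":0,"z":0.25,"yaw":0},
    {"x":0,"y":0,"z":0.25,"yaw":0},
    {"x":0,"y":0,"z":0.2,"yaw":0},
    {"x":0,"y":0,"z":0.2,"yaw":0}
  ]
}}

```text
clock: 11.33
position: [0.4917, -0.2789, 0.1388]
tcp_rot: [0.721, 0.693, 0.0, -0.001]
contact_force: [3.7, -0.1, -20.6]
finger_gap: 0.0113
```

Emit:
{"fn": "play_rows", "kwargs": {
  "increments": [
    {"x":0,"y":0,"z":0.1,"yaw":0},
    {"x":0,"y":0,"z":0,"yaw":0}
  ]
}}

```text
clock: 11.5
position: [0.4917, -0.279, 0.1388]
tcp_rot: [0.721, 0.693, 0.0, -0.002]
contact_force: [4.7, 2.5, -19.8]
finger_gap: 0.0115
```

Emit:
{"fn": "play_rows", "kwargs": {
  "increments": [
    {"x":0,"y":0,"z":-0.15,"yaw":0},
    {"x":0,"y":0,"z":-0.1,"yaw":0},
    {"x":0,"y":0,"z":0,"yaw":0}
  ]
}}

```text
clock: 11.75
position: [0.4917, -0.279, 0.1387]
tcp_rot: [0.721, 0.693, -0.0, -0.001]
contact_force: [1.7, 5.1, -9.3]
finger_gap: 0.0118
```

Emit:
{"fn": "play_rows", "kwargs": {
  "increments": [
    {"x":0,"y":0,"z":0,"yaw":0},
    {"x":0,"y":0,"z":0,"yaw":0},
    {"x":0,"y":0,"z":0,"yaw":0},
    {"x":0,"y":0,"z":0,"yaw":0},
    {"x":0,"y":0,"z":0,"yaw":0},
    {"x":0,"y":0,"z":0,"yaw":0}
  ],
  "gripper": -0.2
}}

```text
clock: 12.25
position: [0.4927, -0.2803, 0.1397]
tcp_rot: [0.721, 0.693, 0.0, 0.001]
contact_force: [0.9, -1.4, -0.5]
finger_gap: 0.0436
```

Emit:
{"fn": "play_rows", "kwargs": {
  "increments": [
    {"x":0,"y":0,"z":0.6,"yaw":0},
    {"x":0,"y":0,"z":1.0,"yaw":0},
    {"x":0,"y":0,"z":1.5,"yaw":0},
    {"x":0,"y":0,"z":1.5,"yaw":0},
    {"x":0,"y":0,"z":1.5,"yaw":0},
    {"x":0,"y":0,"z":1.5,"yaw":0},
    {"x":0,"y":0,"z":1,"yaw":0},
    {"x":0,"y":0,"z":0.5,"yaw":0},
    {"x":0,"y":0,"z":0,"yaw":0}
  ]
}}

```text
clock: 13.0
position: [0.493, -0.2801, 0.2316]
tcp_rot: [0.72, 0.694, 0.001, 0.001]
contact_force: [-0.7, -0.2, -0.3]
finger_gap: 0.0524
```

```bash
python3 look.py w4
python3 - <<'E'
import cv2
im=cv2.imread("pics/w4.png")
cv2.imwrite("pics/w4c.png",cv2.resize(im[60:300,150:430],None,fx=2.5,fy=2.5))
E
```

```text
[ 0.49303132 -0.28006009  0.23162178] 1.5327053819209118 [-0.231  0.278 -0.125  0.    -1.164 -1.378] 0.03689594766695004 13.0 [-0.73314133 -0.23061648 -0.29071639]
```

View pics/w4c.png

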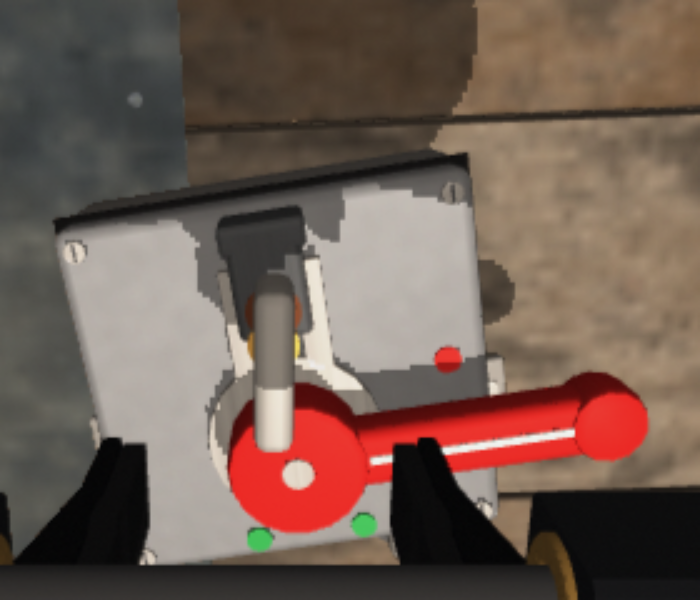

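The wing, at crop (275,275)–(272,450), now looks larger. Its length implies its top is about 0.164 m up, so the pin is at its top stop. The lever is still at off. Next I'll work out the push arc.

Run:
```python
import numpy as np
a=.125;hub=np.array([.5513,-.272]);ex=np.array([np.cos(a),np.sin(a)]);ey=np.array([-ex[1],ex[0]])
def P(th,s,r=.104):return hub+r*(np.sin(th)*ex+np.cos(th)*ey)-s*(np.cos(th)*ex-np.sin(th)*ey)
print("approach",P(0,.05),"yaw",np.pi+a)
p=P(0,.05)
for th,s in [(0,.04),(0,.03),(0,.025)]+[(t,.025) for t in np.arange(.1,1.11,.1)]:
    n=P(th,s);print(round(th,2),s,n.round(4),"d cm",((n-p)*100).round(2));p=n
```

```text
approach [ 0.48872394 -0.17504518] yaw 3.266592653589793
0 0.04 [ 0.4986 -0.1738] d cm [0.99 0.12]
0 0.03 [ 0.5086 -0.1726] d cm [0.99 0.12]
0 0.025 [ 0.5135 -0.1719] d cm [0.5  0.06]
0.1 0.025 [ 0.5237 -0.1687] d cm [1.02 0.33]
0.2 0.025 [ 0.5342 -0.1664] d cm [1.05 0.22]
0.3 0.025 [ 0.5448 -0.1652] d cm [1.06 0.12]
0.4 0.025 [ 0.5555 -0.1651] d cm [1.07 0.01]
0.5 0.025 [ 0.5661 -0.1661] d cm [ 1.06 -0.1 ]
0.6 0.025 [ 0.5766 -0.1681] d cm [ 1.05 -0.2 ]
0.7 0.025 [ 0.5869 -0.1711] d cm [ 1.02 -0.3 ]
0.8 0.025 [ 0.5968 -0.1752] d cm [ 0.99 -0.41]
0.9 0.025 [ 0.6062 -0.1802] d cm [ 0.94 -0.5 ]
1.0 0.025 [ 0.6151 -0.1861] d cm [ 0.89 -0.59]
1.1 0.025 [ 0.6234 -0.1929] d cm [ 0.83 -0.68]
```

Emit:
{"fn": "play_rows", "kwargs": {
  "increments": [
    {"x":-0.1,"y":0.9,"z":0,"yaw":0.115},
    {"x":-0.1,"y":0.9,"z":0,"yaw":0.115},
    {"x":-0.1,"y":0.9,"z":0,"yaw":0.115},
    {"x":-0.1,"y":0.9,"z":0,"yaw":0.115},
    {"x":-0.1,"y":0.9,"z":0,"yaw":0.115},
    {"x":-0.1,"y":0.9,"z":0,"yaw":0.115},
    {"x":-0.1,"y":0.9,"z":0,"yaw":0.115},
    {"x":-0.1,"y":0.9,"z":0,"yaw":0.115},
    {"x":0,"y":0.9,"z":0,"yaw":0.115},
    {"x":0,"y":0.9,"z":0,"yaw":0.115},
    {"x":0,"y":0.9,"z":0,"yaw":0.115},
    {"x":0,"y":0.6,"z":0,"yaw":0.115}
  ],
  "gripper": 1,
  "newtons": 20
}}

```text
clock: 14.05
position: [0.4837, -0.174, 0.2288]
tcp_rot: [0.111, 0.994, 0.0, -0.001]
contact_force: [0.4, 0.2, -0.3]
finger_gap: 0.0003
```

Emit:
{"fn": "play_rows", "kwargs": {
  "increments": [
    {"x":0,"y":0,"z":0,"yaw":0.115},
    {"x":0,"y":0,"z":0,"yaw":0.115},
    {"x":0,"y":0,"z":0,"yaw":0.115},
    {"x":0,"y":0,"z":0,"yaw":0},
    {"x":0,"y":0,"z":0,"yaw":0}
  ]
}}

```text
clock: 14.47
position: [0.4839, -0.1747, 0.2291]
tcp_rot: [-0.056, 0.998, 0.0, -0.001]
contact_force: [0.2, -0.7, 1.0]
finger_gap: 0.0002
```

Yaw is now 3.25. Next I'll go down to z ≈ 0.093.

Emit:
{"fn": "play_rows", "kwargs": {
  "increments": [
    {"x":0,"y":0,"z":-1,"yaw":0},
    {"x":0,"y":0,"z":-1.8,"yaw":0},
    {"x":0,"y":0,"z":-1.8,"yaw":0},
    {"x":0,"y":0,"z":-1.8,"yaw":0},
    {"x":0,"y":0,"z":-1.8,"yaw":0},
    {"x":0,"y":0,"z":-1.8,"yaw":0},
    {"x":0,"y":0,"z":-1.6,"yaw":0},
    {"x":0,"y":0,"z":-1.2,"yaw":0},
    {"x":0,"y":0,"z":-0.8,"yaw":0},
    {"x":0,"y":0,"z":0,"yaw":0},
    {"x":0,"y":0,"z":0,"yaw":0}
  ]
}}

```text
clock: 15.38
position: [0.4842, -0.1749, 0.0935]
tcp_rot: [-0.058, 0.998, -0.0, -0.001]
contact_force: [0.3, 0.9, -0.1]
finger_gap: 0.0004
```

Emit:
{"fn": "play_rows", "kwargs": {
  "increments": [
    {"x":0.7,"y":0.1,"z":0,"yaw":0},
    {"x":0.7,"y":0.1,"z":0,"yaw":0},
    {"x":0.5,"y":0.05,"z":0,"yaw":0},
    {"x":0.5,"y":0.05,"z":0,"yaw":0},
    {"x":0,"y":0,"z":0,"yaw":0}
  ]
}}

```text
clock: 15.8
position: [0.5101, -0.1717, 0.0943]
tcp_rot: [-0.058, 0.998, -0.0, 0.001]
contact_force: [0.7, 1.4, -0.3]
finger_gap: 0.0002
```

Emit:
{"fn": "play_rows", "kwargs": {
  "increments": [
    {"x":0.5,"y":0.1,"z":0,"yaw":0},
    {"x":0.5,"y":0.1,"z":0,"yaw":-0.05},
    {"x":0.5,"y":0.1,"z":0,"yaw":-0.05},
    {"x":0.5,"y":0.1,"z":0,"yaw":-0.05}
  ]
}}

```text
clock: 16.13
position: [0.5246, -0.1676, 0.0932]
tcp_rot: [0.019, 1.0, 0.0, -0.005]
contact_force: [-8.2, 1.8, 3.6]
finger_gap: 0.0001
```

Emit:
{"fn": "play_rows", "kwargs": {
  "increments": [
    {"x":0.5,"y":0.1,"z":0,"yaw":-0.05},
    {"x":0.5,"y":0.1,"z":0,"yaw":-0.05},
    {"x":0.5,"y":0.05,"z":0,"yaw":-0.05},
    {"x":0.5,"y":0.05,"z":0,"yaw":-0.05}
  ]
}}

```text
clock: 16.47
position: [0.5448, -0.1642, 0.0931]
tcp_rot: [0.118, 0.993, 0.0, -0.005]
contact_force: [-6.7, 2.3, 3.4]
finger_gap: 0.0004
```

Past 0.07 rad without being blocked, so the handle is turning.

Emit:
{"fn": "play_rows", "kwargs": {
  "increments": [
    {"x":0.5,"y":0,"z":0,"yaw":-0.05},
    {"x":0.5,"y":0,"z":0,"yaw":-0.05},
    {"x":0.5,"y":-0.05,"z":0,"yaw":-0.05},
    {"x":0.5,"y":-0.05,"z":0,"yaw":-0.05},
    {"x":0.5,"y":-0.1,"z":0,"yaw":-0.05},
    {"x":0.5,"y":-0.1,"z":0,"yaw":-0.05},
    {"x":0.5,"y":-0.15,"z":0,"yaw":-0.05},
    {"x":0.5,"y":-0.15,"z":0,"yaw":-0.05}
  ]
}}

```text
clock: 17.13
position: [0.5866, -0.1696, 0.0932]
tcp_rot: [0.313, 0.95, 0.0, -0.003]
contact_force: [-3.5, 2.2, 0.7]
finger_gap: 0.0002
```

Emit:
{"fn": "play_rows", "kwargs": {
  "increments": [
    {"x":0.5,"y":-0.2,"z":0,"yaw":-0.05},
    {"x":0.5,"y":-0.2,"z":0,"yaw":-0.05},
    {"x":0.45,"y":-0.25,"z":0,"yaw":-0.05},
    {"x":0.45,"y":-0.25,"z":0,"yaw":-0.05},
    {"x":0,"y":0,"z":0,"yaw":0}
  ]
}}

```text
clock: 17.55
position: [0.6078, -0.1797, 0.0934]
tcp_rot: [0.405, 0.914, -0.0, -0.0]
contact_force: [0.9, 0.8, -0.3]
finger_gap: 0.0007
```

Emit:
{"fn": "play_rows", "kwargs": {
  "increments": [
    {"x":-0.5,"y":0.8,"z":0,"yaw":0},
    {"x":-0.5,"y":1.0,"z":0.5,"yaw":0},
    {"x":0,"y":1.0,"z":1.5,"yaw":0},
    {"x":0,"y":1.0,"z":2,"yaw":0},
    {"x":0,"y":1.0,"z":2.5,"yaw":0},
    {"x":0,"y":1.0,"z":2.5,"yaw":0},
    {"x":0,"y":1.0,"z":2.5,"yaw":0},
    {"x":0,"y":1.0,"z":2.5,"yaw":0},
    {"x":0,"y":1.0,"z":2,"yaw":0},
    {"x":0,"y":0.5,"z":1,"yaw":0},
    {"x":0,"y":0,"z":0,"yaw":0}
  ]
}}

```text
clock: 18.47
position: [0.5981, -0.0854, 0.2673]
tcp_rot: [0.404, 0.915, 0.001, 0.003]
contact_force: [1.1, -0.6, 0.1]
finger_gap: 0.0008
```

Run:
```python
from h import *
a=ctrl.camera("top")[:,:,::-1];b=ctrl.camera("scene")[:,:,::-1]
cv2.imwrite("pics/top5.png",a);cv2.imwrite("pics/scene5.png",b)
cv2.imwrite("pics/fin.png",np.hstack([cv2.resize(a[140:290,120:345],(600,400))[:,:],cv2.resize(b[170:270,190:330],(560,400))[:,:]])[:, :] if 0 else np.vstack([cv2.resize(a[140:290,130:400],(540,300)),cv2.resize(b[160:275,140:347],(540,300))]))
M=masks(np.ascontiguousarray(a))
for c in M:
    for n,p,s in blobs(M[c])[0]:print(c,n,p,s)
for n,x,y in(("top",a,"pics/top0.png"),("scene",b,"pics/scene0.png")):
    pass
o=ctrl.get_obs();print(o['position'],o['contact_force'])
```

```text
red 475 [274.5 202.5] [250 178  45  45]
red 4 [260.5 208.5] [260 208   2   2]
green 3 [290.7 195.7] [290 195   2   2]
[ 0.59656344 -0.08635557  0.26330759] [ 0.92279523  0.55338693 -0.90422237]
```

View pics/fin.png

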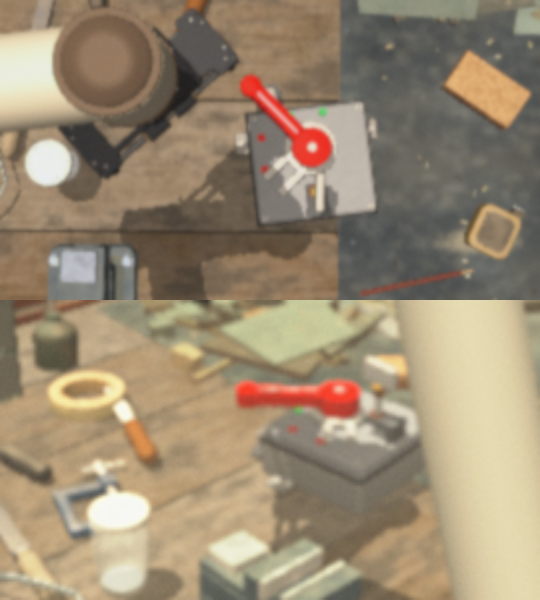

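The lever has stopped about halfway, at roughly 0.9 rad, and hasn't snapped. The wing still stands high, and the jar and clamp haven't moved. I'll check whether the lever is still moving.

Run:
```python
from h import *
def lev(a):
    m=masks(np.ascontiguousarray(a))['red'].astype(np.uint8)
    c=max(cv2.findContours(m,0,2)[0],key=cv2.contourArea)[:,0].astype(float)
    p=onz("top",c,.107)[:,:2];h=np.array([.5513,-.272]);r=np.linalg.norm(p-h,axis=1);e=p[r>np.sort(r)[-6]-1e-9].mean(0)-h
    return np.pi/2+.12-np.arctan2(e[1],e[0]), r.max()
print(lev(cv2.imread("pics/top0.png")),lev(cv2.imread("pics/top5.png")))
for i in range(3):
    a=ctrl.camera("top")[:,:,::-1]; print(lev(a),ctrl.get_obs()['clock'])
```

```text
(np.float64(-0.04229647125934166), np.float64(0.12812169602818857)) (np.float64(0.8747638259656559), np.float64(0.12910813499944934))
(np.float64(0.8747638259656559), np.float64(0.12910813499944934)) 18.6167
(np.float64(0.8747638259656559), np.float64(0.12910813499944934)) 18.6667
(np.float64(0.8747638259656559), np.float64(0.12910813499944934)) 18.7167
```

Run:
```python
import numpy as np
a=.12;hub=np.array([.5513,-.272]);ex=np.array([np.cos(a),np.sin(a)]);ey=np.array([-ex[1],ex[0]])
def P(th,s,r=.104):return hub+r*(np.sin(th)*ex+np.cos(th)*ey)-s*(np.cos(th)*ex-np.sin(th)*ey)
p=np.array([.5966,-.0864])
for th,s in [(.88,.05),(.88,.03)]+[(t,.027) for t in np.arange(.95,1.6,.1)]+[(1.55,.027)]:
    n=P(th,s);print(round(th,2),s,n.round(4),"d cm",((n-p)*100).round(2));p=n
```

```text
0.88 0.05 [ 0.5867 -0.1622] d cm [-0.99 -7.58]
0.88 0.03 [ 0.6012 -0.1759] d cm [ 1.45 -1.38]
0.95 0.027 [ 0.6098 -0.1819] d cm [ 0.86 -0.59]
1.05 0.027 [ 0.6185 -0.1882] d cm [ 0.87 -0.63]
1.15 0.027 [ 0.6266 -0.1953] d cm [ 0.8  -0.71]
1.25 0.027 [ 0.6338 -0.2032] d cm [ 0.73 -0.79]
1.35 0.027 [ 0.6403 -0.2118] d cm [ 0.65 -0.86]
1.45 0.027 [ 0.6459 -0.221 ] d cm [ 0.56 -0.92]
1.55 0.027 [ 0.6505 -0.2307] d cm [ 0.46 -0.97]
1.55 0.027 [ 0.6505 -0.2307] d cm [0. 0.]
```

Emit:
{"fn": "play_rows", "kwargs": {
  "increments": [
    {"x":-0.3,"y":-1.5,"z":0,"yaw":0},
    {"x":-0.3,"y":-2.1,"z":0,"yaw":0},
    {"x":-0.2,"y":-2,"z":-0.5,"yaw":0},
    {"x":-0.2,"y":-2,"z":-2,"yaw":0},
    {"x":0,"y":0,"z":-2.5,"yaw":0},
    {"x":0,"y":0,"z":-2.5,"yaw":0},
    {"x":0,"y":0,"z":-2.5,"yaw":0},
    {"x":0,"y":0,"z":-2.5,"yaw":0},
    {"x":0,"y":0,"z":-2.2,"yaw":0},
    {"x":0,"y":0,"z":-1.5,"yaw":0},
    {"x":0,"y":0,"z":-0.8,"yaw":0},
    {"x":0,"y":0,"z":0,"yaw":0}
  ]
}}

```text
clock: 19.72
position: [0.5854, -0.1631, 0.0908]
tcp_rot: [0.405, 0.914, -0.001, -0.003]
contact_force: [-0.4, -0.2, -0.3]
finger_gap: 0.0006
```

Emit:
{"fn": "play_rows", "kwargs": {
  "increments": [
    {"x":0,"y":0,"z":0,"yaw":0}
  ]
}}

```text
clock: 19.8
position: [0.5874, -0.1632, 0.0936]
tcp_rot: [0.405, 0.914, -0.0, -0.0]
contact_force: [0.9, 0.0, 0.4]
finger_gap: 0.0007
```

Emit:
{"fn": "play_rows", "kwargs": {
  "increments": [
    {"x":0.7,"y":-0.7,"z":0,"yaw":0},
    {"x":0.7,"y":-0.6,"z":0,"yaw":0},
    {"x":0.45,"y":-0.3,"z":0,"yaw":-0.04},
    {"x":0.45,"y":-0.3,"z":0,"yaw":-0.04},
    {"x":0.45,"y":-0.3,"z":0,"yaw":-0.05},
    {"x":0.45,"y":-0.35,"z":0,"yaw":-0.05},
    {"x":0.4,"y":-0.35,"z":0,"yaw":-0.05},
    {"x":0.4,"y":-0.35,"z":0,"yaw":-0.05}
  ]
}}

```text
clock: 20.47
position: [0.6285, -0.1961, 0.0951]
tcp_rot: [0.53, 0.848, 0.0, 0.001]
contact_force: [-0.4, 0.1, 0.2]
finger_gap: 0.0004
```

Emit:
{"fn": "play_rows", "kwargs": {
  "increments": [
    {"x":0.35,"y":-0.4,"z":0,"yaw":-0.05},
    {"x":0.35,"y":-0.4,"z":0,"yaw":-0.05},
    {"x":0.35,"y":-0.4,"z":0,"yaw":-0.05},
    {"x":0.3,"y":-0.45,"z":0,"yaw":-0.05}
  ]
}}

```text
clock: 20.8
position: [0.6425, -0.2129, 0.0952]
tcp_rot: [0.612, 0.791, 0.001, 0.001]
contact_force: [-0.1, 0.6, -0.3]
finger_gap: 0.0001
```

Run:
```python
from h import *
a=ctrl.camera("top")[:,:,::-1];b=ctrl.camera("scene")[:,:,::-1];w=ctrl.camera("wrist")[:,:,::-1]
cv2.imwrite("pics/f6.png",np.vstack([np.hstack([cv2.resize(a[140:290,190:390],(400,300)),cv2.resize(b[160:260,200:333],(400,300))]),cv2.resize(w,(800,600))[200:500]]))
```

```text
(no output)
```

View pics/f6.png

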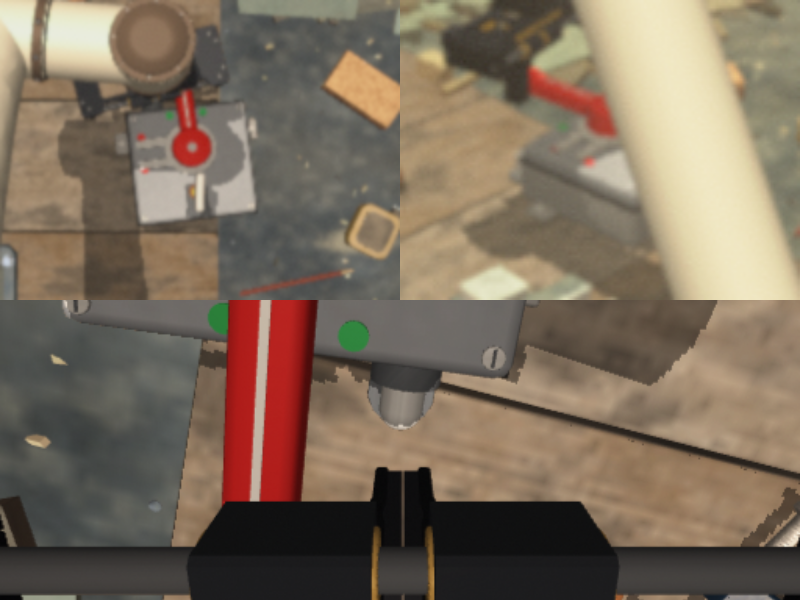

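The lever now sits between the green dots; the wrist view shows it ahead of the fingers and clear of them. I'll back off toward +y, rise, and measure.

Emit:
{"fn": "play_rows", "kwargs": {
  "increments": [
    {"x":-0.3,"y":0.8,"z":0,"yaw":0},
    {"x":-0.3,"y":1.2,"z":0,"yaw":0},
    {"x":0,"y":1.5,"z":1,"yaw":0},
    {"x":0,"y":2,"z":2.5,"yaw":0},
    {"x":0,"y":2,"z":3,"yaw":0},
    {"x":0,"y":2,"z":3,"yaw":0},
    {"x":0,"y":2,"z":3,"yaw":0},
    {"x":0,"y":2,"z":3,"yaw":0},
    {"x":0,"y":1.5,"z":1,"yaw":0},
    {"x":0,"y":1,"z":0,"yaw":0},
    {"x":0,"y":0,"z":0,"yaw":0},
    {"x":0,"y":0,"z":0,"yaw":0}
  ]
}}

```text
clock: 21.95
position: [0.6338, -0.0508, 0.2574]
tcp_rot: [0.61, 0.792, -0.001, -0.001]
contact_force: [-1.2, -0.5, 0.5]
finger_gap: 0.0006
```

Run:
```python
from h import *
a=np.ascontiguousarray(ctrl.camera("top")[:,:,::-1]);b=ctrl.camera("scene")[:,:,::-1]
m=masks(a)['red'].astype(np.uint8);c=max(cv2.findContours(m,0,2)[0],key=cv2.contourArea)[:,0].astype(float)
p=onz("top",c,.107)[:,:2];h=np.array([.5513,-.272]);r=np.linalg.norm(p-h,axis=1);e=p[r>np.sort(r)[-6]-1e-9].mean(0)-h
print(np.pi/2+.12-np.arctan2(e[1],e[0]),r.max(),ctrl.get_obs()['contact_force'],ctrl.get_obs()['clock'])
cv2.imwrite("pics/f7.png",np.vstack([cv2.resize(a[130:280,130:400],(540,300)),cv2.resize(b[160:275,140:347],(540,300))]))
```

```text
1.6141893278019446 0.1298152101158292 [ 0.32888681 -0.63780576  0.99422518] 22.05
```

View pics/f7.png

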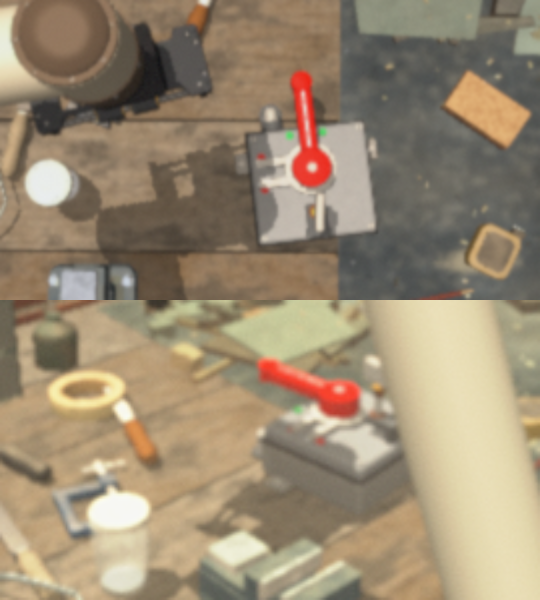

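Run:
```python
from h import *
i=ctrl.camera_info("scene");K=np.array([[i['fx'],0,i['cx']],[0,i['fy'],i['cy']],[0,0,1]])
P=np.array([[.492,-.279,z] for z in(.0985,.1285,.1365,.1665)])
print(cv2.projectPoints(P,cv2.Rodrigues(i['R'])[0],i['t'],K,i['distortion'])[0][:,0].round(1))
b=ctrl.camera("scene")[:,:,::-1]
cv2.imwrite("pics/s8.png",cv2.resize(b[165:225,240:310],(700,600),interpolation=cv2.INTER_CUBIC))
```

```text
[[284.  203.2]
 [284.6 195. ]
 [284.8 192.8]
 [285.4 184.3]]
```

View pics/s8.png

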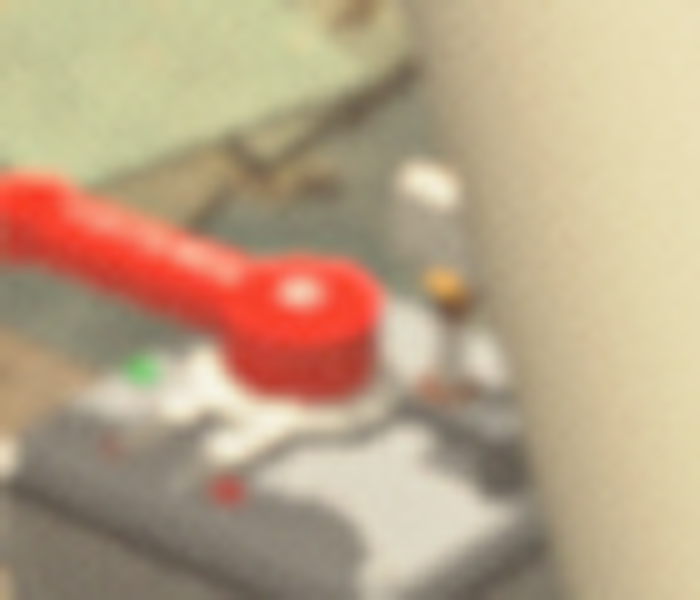

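The wing top is at row ~184, which matches full lift (184.3 predicted), with the bare pin stem visible below it. Handing in.

```bash
python3 -c "
from station import ctrl
print(ctrl.hand_in())"
```

```text
the job is handed in; nothing more can be done
None
```

The pin is drawn up to its top stop and the handle is at on. I handed the job in at about 22 s of the 72 s allowed.

- **Pin:** I gripped the wing at 60 N and twisted it to and fro with about 10–15 N of upward pull until it came free. I then drew it up to the stop, where the pull rose to about 20 N, and let go. In the last scene picture the wing top is at row ~184, against 184.3 expected for full lift.
- **Handle:** The first push left the lever standing at about 0.9 rad, although it should have snapped over past 0.785. I went back and pushed it further along its arc. The last top picture puts it at about 1.61 rad. The same measurement was about 0.04 rad off when the handle was at off, so I read it as on. It lies between the green dots.
- **Bystanders:** By eye, the jar and the G-clamp look unmoved in the last pictures. I never identified the tape measure for certain and did not compare its position before and after. The arm recorded no unexpected contacts.
- **Robot:** It ended clear of everything, with about zero contact force.

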